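Pack up the antenna kit: pile the base plates and crate the hardware jars

ROBOT

A 7-joint arm with a two-finger parallel gripper is mounted at the origin on the work surface. World frame = base frame: x ahead of the robot, y to its left, z up, the work surface at z = 0. Lengths are in m, angles in rad, forces in N, time in s.
With the tool pointing down it reaches from about 0.425 to 0.825 m from the base axis. Payload 3.6 kg.
Tool frame: the origin (TCP) lies midway between the tips of the shut fingers; the grasp point (between the pads) lies 19 mm behind it (bot.hold_point_z is the distance from the TCP to the grasp point, in m); z points along the fingers, y is the line along which they close (so a half turn about z gives the same grasp; the last joint's range is limited). The gripper opens to 93 mm and grips with 3 to 60 N. Pads are 15 mm wide; open, the fingers measure 128 mm over their backs; the gripper's body (75 mm by 188 mm) begins 65 mm behind the grasp point.
Start: joints at [1.093, 0.615, -0.013, 1.423, 0.008, 1.103, -0.04], TCP at [0.283, -0.585, 0.219] pointing down, gripper open.
Joint ranges: [-3.12, 3.12], [-0.3, 2.06], [-1.34, 1.32], [0.26, 2.42], [-1.36, 4.5], [0.01, 1.98], [-2.84, 2.84]. Speed limits (rad/s): [2.79, 2.79, 3.14, 3.14, 3.14, 3.14, 3.14].

INTERFACE

Orientations are given as a 3x3 rotation matrix whose columns are the frame's x, y, z axes.
In Python, from cell import bot gives the robot as it stands. The module is installed in compiled form; this text tells all that it offers.
- The arm moves only by the tool drive_tool, never from a script. Its argument "motion" is a list of rows, each a list of 7 numbers: the shift along the world's x, y, z in units of 30 mm (1.0 is 30 mm), then the turn, a rotation vector about the world's x, y, z in units of 6 degrees (1.0 is 6 degrees), then the opening, from -1 (shut) to 1 (fully open). A call has 1 to 20 rows; each row shifts and turns the commanded pose from where the row before left it; what a row does not reach is not made up. A row lasts 1/12 s, in which the tool goes at most 41.7 mm and 7.16 degrees, less where a joint would pass 70% of its speed; a pose out of reach is approached as far as the arm can. A call is refused whole if a number of a shift passes 1 or a number of a turn 1, either way. A call with a gripper value outside its range is refused whole. The fingers move at their own pace and stop on an object; "grip_force" is the grip in N (left out, the last holds). Time passes only in rows, so rows that do not move let the fingers close. It gives the time, the measured TCP pose, the force, the opening and the grip force at its end, in the units of the state.
- bot.observe(): the state, without advancing time (a new reading comes with each control period).
- bot.capture(name): name is "scene" or "top" or "wrist"; returns a dict with "pixels" (480x640x3 uint8, blue, green, red), "K" (3x3 intrinsics, pixels), "R" (3x3) and "t" (3): a world point X has camera coordinates R X + t. Camera axes: x right, y down, z forward; pixel columns grow to the right and rows downward; lengths in m; the calibration is good to about 2 mm. A picture is of the moment at which its call begins. There is no depth.
- bot.close_job(): hands the job in; it is judged then, once.
Trained networks look in the newest picture that a camera, given by its name, has taken for a name from the list of things; names that differ only in an ending like _2 or _b are one class to them, and where a whole thing is asked for, a point or a joint stands for the part that bears it (a point fixed in the world has none). Each returns a list of dicts, best first, with "conf" (0 to 1); they miss things now and then, are a little off and sometimes report something else, mostly with a low value. They report only what shows in the picture. A call takes as long as a camera call. They do not tell look-alikes from the thing itself.
- bot.recognise(thing, camera): "centre" ([x, y, z] in m, in the coordinates of the camera as it stood for that picture, good to about 4 mm: the middle of the surface that is visible of it).
The state is a dict: "clock": time; "q": joint angles; "qd": joint speeds; "tau": joint torques, N m; "tcp_pos": TCP position; "eef_rot": TCP orientation; "ft_force": force on the tool from outside, world axes, zero at the start; "wrist_torque": the same for the moment, N m; "grip_width": finger opening in m; "gripper_force": force on a finger pad.
Only numpy, scipy, OpenCV 4.12 (cv2) and the standard library are available. Lean on these libraries where they do the work, as an engineer would, in place of code of your own. Each camera call takes 0.05 s, during which the arm holds its last target. There are 200 camera calls.

TASK

Pack up the antenna kit: stack all the aluminium base plates flat on the wooden skid in one pile, squarely, with edges flush with the skid, and then lay the wooden cover on top of the pile, just as squarely, grip bar up. Stand every hardware jar upright in the green crate, one to a cell, right down on the floor. Leave the clamp, the capacitor and the screwdriver where they lie.

Things in the scene. Friction and masses are not known exactly. Their poses are not given: they have to be found in the camera images.
- plate0_center (a point): aluminium antenna base plate, flat block 130 x 60 x 14 mm, about 0.28 kg, starting flat on the ledge. Point: its centre, half-way up (7 mm above its underside). x runs along the 130 mm length, y across the 60 mm width, z up. All plates are alike; one of the four may be absent
- plate1_center (a point): aluminium antenna base plate, flat block 130 x 60 x 14 mm, about 0.28 kg, starting flat on the ledge. Point: its centre, half-way up (7 mm above its underside). x runs along the 130 mm length, y across the 60 mm width, z up. All plates are alike; one of the four may be absent
- plate2_center (a point): aluminium antenna base plate, flat block 130 x 60 x 14 mm, about 0.28 kg, starting flat on the ledge. Point: its centre, half-way up (7 mm above its underside). x runs along the 130 mm length, y across the 60 mm width, z up. All plates are alike; one of the four may be absent
- plate3_center (a point): aluminium antenna base plate, flat block 130 x 60 x 14 mm, about 0.28 kg, starting flat on the ledge. Point: its centre, half-way up (7 mm above its underside). x runs along the 130 mm length, y across the 60 mm width, z up. All plates are alike; one of the four may be absent
- cover_center (a point): top cover of the pile: dark wooden board 130 x 60 x 12 mm with a yellow grip bar fixed along the middle of its upper face (90 mm along x, 24 mm across y, 30 mm high), 42 mm tall in all, about 0.15 kg. Point: its centre, 21 mm above its underside. x along the 130 mm length, z up (bar side)
- skid_top (a point): centre of the top face of the wooden skid fixed to the ledge, on which the pile is built: 130 x 60 mm, as large as a plate, top 24 mm above the ledge. x along its 130 mm length, y across, z up. It may stand turned
- cell0 (a point): middle of the inner floor (5 mm above the ledge) of one cell of the fixed green crate with four cells in one row. Cells are 66 x 66 mm inside, 71 mm apart, walls and dividers 5 mm thick with rims 30 mm above the ledge; x runs along the row, y across it, z up
- cell1 (a point): middle of the inner floor (5 mm above the ledge) of one cell of the fixed green crate with four cells in one row. Cells are 66 x 66 mm inside, 71 mm apart, walls and dividers 5 mm thick with rims 30 mm above the ledge; x runs along the row, y across it, z up
- cell2 (a point): middle of the inner floor (5 mm above the ledge) of one cell of the fixed green crate with four cells in one row. Cells are 66 x 66 mm inside, 71 mm apart, walls and dividers 5 mm thick with rims 30 mm above the ledge; x runs along the row, y across it, z up
- cell3 (a point): middle of the inner floor (5 mm above the ledge) of one cell of the fixed green crate with four cells in one row. Cells are 66 x 66 mm inside, 71 mm apart, walls and dividers 5 mm thick with rims 30 mm above the ledge; x runs along the row, y across it, z up
- jar0_center (a point): closed screw-top hardware jar with a red lid, 70 mm tall, amber body 54 mm and lid 56 mm in diameter (lid: top 19 mm), about 0.16 kg, starting upright. Point: its centre, 35 mm above its underside. z is its axis. One of the four jars may be absent
- jar1_center (a point): closed screw-top hardware jar with a blue lid, 70 mm tall, amber body 54 mm and lid 56 mm in diameter (lid: top 19 mm), about 0.16 kg, starting upright. Point: its centre, 35 mm above its underside. z is its axis. One of the four jars may be absent
- jar2_center (a point): closed screw-top hardware jar with a white lid, 70 mm tall, amber body 54 mm and lid 56 mm in diameter (lid: top 19 mm), about 0.16 kg, starting upright. Point: its centre, 35 mm above its underside. z is its axis. One of the four jars may be absent
- jar3_center (a point): closed screw-top hardware jar with a black lid, 70 mm tall, amber body 54 mm and lid 56 mm in diameter (lid: top 19 mm), about 0.16 kg, starting upright. Point: its centre, 35 mm above its underside. z is its axis. One of the four jars may be absent
- clamp: bystander: steel C-clamp lying flat, about 140 x 85 x 16 mm with its screw, loose, 0.5 kg. Origin: about the middle of its underside
- capacitor: bystander: grey radio tuning capacitor, 58 x 48 x 40 mm with a short brass shaft, loose. Origin: centre of its underside
- screwdriver: bystander: screwdriver with a brown wooden handle, 200 mm long, loose. Origin: near its middle, at the underside; x along it towards the tip
Things that resemble listed ones, but are neither listed nor needed, are in the scene too. What is shaped like the part that bears jar1_center but pink or turquoise is not meant. Leave any blue look-alike of the part that bears plate2_center alone.

How it is judged:
By the outcome, as a careful person would: the job done as asked, in the order asked, and still so for the second after the job is handed in, with the robot touching nothing.
Of plate0, plate1, plate2, plate3 only 3 to 4 are there at a start; the rules pass over those that are not, and their reading is None.
Of jar0, jar1, jar2, jar3 only 3 to 4 are there at a start; the rules pass over those that are not, and their reading is None.
At some moment in a run one of jar0, jar1, jar2, jar3 may be knocked a few centimetres aside while the robot is not near it.
Once in a run the grip may slacken for a moment while it holds something.
It also fails if it takes over 210 s, if anything falls off the work surface, if the arm or the gripper's body presses on something with over 40 N, if the wrist force passes 120 N, or if a joint passes its speed limit or range.

## Working session

There is one attempt and no reset: what is moved stays moved. The work goes in short steps, Python scripts to look and compute and a tool call to move; the robot and the scene stay as the last step left them, time stands still between calls to the robot, and variables do not carry over. Pictures are saved under pics/ and viewed, at most 14 in all, crops included, and the job is handed in when it is done.

Besides the shell and the picture viewer there is one more tool, called as a command line: name --pt "numbers of a row" for each row, then --argument value for the rest. drive_tool: Moves the arm, as the interface text tells. Its arguments: {"type":"object","properties":{"motion":{"type":"array","items":{"type":"array","items":{"type":"number"}}},"grip_force":{"type":"number"}},"required":["motion"]}

```bash
mkdir -p pics
python3 - <<'E'
from cell import bot
import cv2
s=bot.observe();print(s['clock'],s['tcp_pos'],s['eef_rot'],s['grip_width'],bot.hold_point_z)
for n in("scene","top"):
    c=bot.capture(n);cv2.imwrite(f"pics/{n}0.png",c["pixels"]);print(n,c["K"],c["R"],c["t"])
    for th in["plate0_center","cover_center","skid_top","cell0","jar0_center","jar1_center","jar2_center","jar3_center","clamp","capacitor","screwdriver"]:
        try:
            for d in bot.recognise(th,n):
                print(th,round(d["conf"],2),(c["R"].T@(d["centre"]-c["t"])).round(3))
        except Exception as e: print(th,e)
E
```

```text
0.0 [ 0.28289056 -0.58434371  0.21749579] [[ 9.00055228e-01  4.35774448e-01 -1.10349504e-03]
 [ 4.35775845e-01 -9.00052416e-01  2.24982208e-03]
 [-1.27884020e-05 -2.50584061e-03 -9.99996860e-01]] 0.09287924620904385 0.0188
scene [[598.03775648   0.         315.67695738]
 [  0.         598.03775648 248.89382042]
 [  0.           0.           1.        ]] [[ 0.41359787  0.91027328 -0.01842167]
 [ 0.63618563 -0.30341745 -0.70936992]
 [-0.65130994  0.28167429 -0.7045956 ]] [-0.23037574 -0.28982241  1.8466169 ]
plate0_center 0.66 [0.655 0.017 0.016]
cover_center 0.55 [0.593 0.301 0.014]
skid_top 0.95 [ 0.464 -0.016  0.024]
skid_top 0.53 [ 0.603 -0.279  0.008]
cell0 0.94 [ 0.596 -0.281  0.01 ]
jar1_center 0.93 [ 0.373 -0.334  0.061]
jar1_center 0.81 [ 0.479 -0.29   0.06 ]
jar1_center 0.8 [ 0.458 -0.403  0.064]
jar1_center 0.61 [0.507 0.429 0.017]
jar1_center 0.55 [ 0.601 -0.281  0.013]
jar2_center 0.87 [ 0.397 -0.183  0.061]
jar2_center 0.46 [ 0.464 -0.015  0.021]
jar2_center 0.44 [0.775 0.185 0.023]
jar3_center 0.83 [ 0.505 -0.184  0.063]
clamp 0.59 [0.507 0.429 0.019]
capacitor 0.67 [0.7
[... 287 characters left out ...]
-2.26582960e-02 -1.61508174e-01]
 [ 1.61559486e-01 -4.40541937e-04 -9.86862877e-01]] [-5.19969223e-04  5.06497968e-01  1.43253445e+00]
plate0_center 0.57 [0.648 0.023 0.01 ]
plate0_center 0.46 [ 0.475 -0.174  0.068]
plate0_center 0.17 [ 0.602 -0.279  0.005]
cover_center 0.73 [0.565 0.312 0.01 ]
skid_top 0.82 [ 0.452 -0.01   0.022]
cell0 0.59 [ 0.601 -0.28   0.004]
cell0 0.16 [0.389 0.306 0.013]
jar1_center 0.94 [ 0.453 -0.277  0.068]
jar1_center 0.87 [ 0.435 -0.394  0.067]
jar1_center 0.67 [ 0.351 -0.326  0.072]
jar2_center 0.75 [ 0.373 -0.175  0.073]
jar3_center 0.78 [ 0.473 -0.172  0.068]
clamp 0.77 [0.493 0.44  0.016]
capacitor 0.91 [0.688 0.141 0.031]
screwdriver 0.81 [0.759 0.191 0.023]
```

View pics/top0.png

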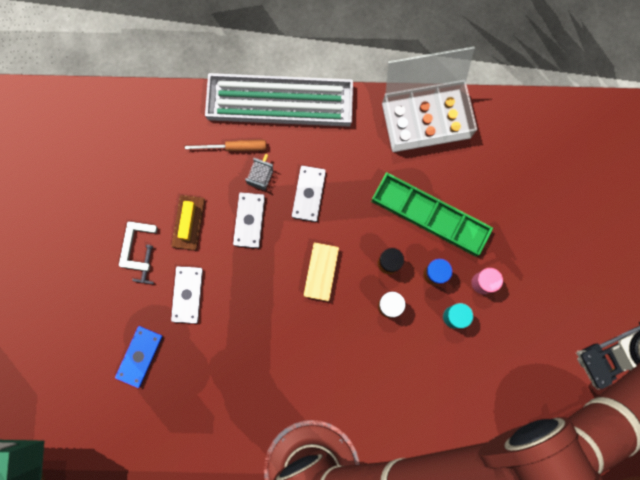

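View pics/scene0.png

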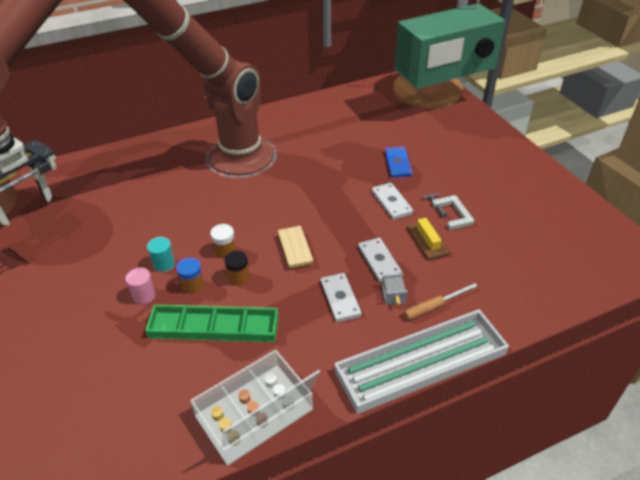

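The top view shows three bare plates at (309,193), (249,220) and (187,294), with the blue decoy at (138,357). The cover is at (187,222), the skid at (322,272), and the green crate runs from (380,185) to (490,240). The jars are black (391,260), blue (440,271) and white (393,305). Pink and turquoise are decoys, and there is no red jar. Next I fit the known shapes to the silhouettes in both views.

```bash
cat > lib.py <<'E'
import numpy as np, cv2
from scipy.optimize import minimize
from cell import bot
# dims (L,W,z0,z1), round?; colour test on HSV (OpenCV)
S={'plate':(.130,.060,0,.014,0),'bar':(.090,.024,.012,.042,0),'skid':(.130,.060,0,.024,0),
   'crate':(.289,.076,0,.030,0),'lid':(.056,.056,.051,.070,1)}
C={'grey':lambda h,s,v:(s<90)&(v>90),'yellow':lambda h,s,v:(h>22)&(h<36)&(s>150)&(v>110),
   'beige':lambda h,s,v:(h>10)&(h<30)&(s<160)&(v>120),'green':lambda h,s,v:(h>45)&(h<85)&(s>100),
   'blue':lambda h,s,v:(h>95)&(h<130)&(s>120),'black':lambda h,s,v:(v<55)&(s<140)}
def proj(c,P):
    q=np.asarray(P)@c['R'].T+c['t']; q=q@c['K'].T; return q[:,:2]/q[:,2:]
def pts(shape,p,dz=0):
    L,W,a,b,r=S[shape]; a+=dz;b+=dz
    if r: t=np.linspace(0,2*np.pi,32,endpoint=False); xy=np.c_[np.cos(t),np.sin(t)]*L/2
    else: xy=np.array([[1,1],[-1,1],[-1,-1],[1,-1]])*[L/2,W/2]
    y=p[2]; xy=xy@np.array([[np.cos(y),np.sin(y)],[-np.sin(y),np.cos(y)]])+p[:2]
    return np.r_[np.c_[xy,np.full(len(xy),a)],np.c_[xy,np.full(len(xy),b)]]
def hullmask(px,o,n,k=4):
    m=np.zeros((n*k,n*k),np.uint8)
    h=cv2.convexHull(((px-o+.5)*k-.5).astype(np.float32))
    cv2.fillConvexPoly(m,np.round(h*16).astype(np.int32),1,cv2.LINE_8,4); return m
def seg(c,col,xyz,win):
    img=c['pixels']; hsv=cv2.cvtColor(img,cv2.COLOR_BGR2HSV).astype(int)
    m=C[col](*np.moveaxis(hsv,2,0)).astype(np.uint8)
    u=proj(c,[xyz])[0]; o=np.round(u-win/2)
    w=np.zeros_like(m); x,y=o.astype(int); x0,y0=max(x,0),max(y,0); w[y0:y+win,x0:x+win]=m[y0:y+win,x0:x+win]
    n,l,st,ce=cv2.connectedComponentsWithStats(w)
    i=1+np.argmax(st[1:,4]/(20+np.hypot(*(ce[1:]-u).T)))
    return np.argwhere(l==i)[:,::-1].astype(float),o
def fit(cams,shape,col,p0,win=90,dz=0):
    T=[]
    for c in cams:
        q,o=seg(c,col,[p0[0],p0[1],(S[shape][2]+S[shape][3])/2+dz],win)
        T.append((c,o,hullmask(np.r_[q+.5,q-.5,q+[.5,-.5],q+[-.5,.5]],o,win),len(q)))
    def cost(v):
        p=[v[0],v[1],v[2]/10]; s=0
        for c,o,m,_ in T:
            g=hullmask(proj(c,pts(shape,p,dz)),o,win); s+=1-(g&m).sum()/(g|m).sum()
        return s/len(T)
    best=None
    for y in ([p0[2]] if len(p0)>2 else ([0] if S[shape][4] else np.arange(0,np.pi,np.pi/6))):
        x0=np.array([p0[0],p0[1],10*y])
        r=minimize(cost,x0,method='Nelder-Mead',options=dict(initial_simplex=np.vstack([x0,x0+[.02,0,0],x0+[0,.02,0],x0+[0,0,3]]),xatol=2e-4,fatol=1e-5))
        if best is None or r.fun<best.fun: best=r
    v=best.x; return np.array([v[0],v[1],v[2]/10]),best.fun,[t[3] for t in T]
def show(name,p,e,n): print(name,p[:2].round(4),'yaw',round(np.degrees(p[2])%180,1),'cost',round(e,3),n)
E
cat > m0.py <<'E'
from lib import *
import pickle
cams=[bot.capture('scene'),bot.capture('top')]
J=[('plateA','plate','grey',(.651,.02)),('plateB','plate','grey',(.60,.155)),('plateC','plate','grey',(.44,.29)),
('cover','bar','yellow',(.578,.30)),('skid','skid','beige',(.458,-.012)),('crate','crate','green',(.6,-.28)),
('blue','lid','blue',(.466,-.283)),('white','lid','grey',(.385,-.18)),('black','lid','black',(.489,-.178))]
for n,s,c,p in J:
    w=150 if s=='crate' else 64 if s=='lid' else 90
    for k in ([0,1],[0],[1]): show(n+str(k),*fit([cams[i] for i in k],s,c,p,w))
E
python3 m0.py
```

```text
plateA[0, 1] [0.6498 0.021 ] yaw 172.3 cost 0.137 [1320, 1436]
plateA[0] [0.652  0.0208] yaw 173.1 cost 0.136 [1320]
plateA[1] [0.6486 0.0229] yaw 169.1 cost 0.132 [1436]
plateB[0, 1] [0.5788 0.1668] yaw 176.4 cost 0.287 [1652, 1469]
plateB[0] [0.6411 0.151 ] yaw 172.2 cost 0.416 [1652]
plateB[1] [0.5783 0.1667] yaw 174.8 cost 0.115 [1469]
plateC[0, 1] [0.3962 0.3078] yaw 0.2 cost 0.122 [924, 1486]
plateC[0] [0.3983 0.3063] yaw 179.9 cost 0.161 [924]
plateC[1] [0.3962 0.309 ] yaw 178.9 cost 0.081 [1486]
cover[0, 1] [0.5702 0.3155] yaw 173.2 cost 0.109 [361, 392]
cover[0] [0.5706 0.3147] yaw 172.4 cost 0.075 [361]
cover[1] [0.5717 0.3168] yaw 176.6 cost 0.115 [392]
skid[0, 1] [ 0.4522 -0.0113] yaw 172.9 cost 0.115 [1030, 1518]
skid[0] [ 0.4492 -0.0106] yaw 173.0 cost 0.084 [1030]
skid[1] [ 0.4551 -0.0121] yaw 170.6 cost 0.125 [1518]
crate[0, 1] [ 0.602  -0.2776] yaw 62.6 cost 0.036 [4295, 3966]
crate[0] [ 0.6035 -0.279 ] yaw 62.7 cost 0.012 [4295]
crate[1] [ 0.6012 -0.2776] yaw 62.8 cost 0.019 [3966]
blue[0, 1] [ 0.456  -0.2859] yaw 14.9 cost 0.084 [379, 498]
blue[0] [ 0.4573 -0.287 ] yaw 11.5 cost 0.098 [379]
blue[1] [ 0.4558 -0.2855] yaw 12.1 cost 0.055 [498]
white[0, 1] [ 0.3776 -0.1764] yaw 11.3 cost 0.163 [446, 559]
white[0] [ 0.3802 -0.1776] yaw 14.4 cost 0.165 [446]
white[1] [ 0.3762 -0.1759] yaw 6.1 cost 0.158 [559]
black[0, 1] [ 0.4798 -0.176 ] yaw 17.0 cost 0.136 [333, 421]
black[0] [ 0.4813 -0.1774] yaw 14.5 cost 0.177 [333]
black[1] [ 0.4787 -0.175 ] yaw 178.0 cost 0.081 [421]
```

drive_tool --pt "0.28 0.96 0 0 0 -0.28 1" --pt "0.28 0.96 0 0 0 -0.28 1" --pt "0.28 0.96 0 0 0 -0.28 1" --pt "0.28 0.96 0 0 0 -0.28 1" --pt "0.28 0.96 0 0 0 -0.28 1" --pt "0.28 0.96 0 0 0 -0.28 1" --pt "0.28 0.96 0 0 0 -0.28 1" --pt "0.28 0.96 0 0 0 -0.28 1" --pt "0.28 0.96 0 0 0 -0.28 1" --pt "0.28 0.96 0 0 0 -0.28 1" --pt "0.28 0.96 0 0 0 -0.28 1" --pt "0.28 0.96 0 0 0 -0.28 1" --pt "0.28 0.96 0 0 0 -0.28 1" --pt "0.28 0.96 0 0 0 -0.28 1" --pt "0.28 0.96 0 0 0 -0.28 1" --pt "0.28 0.96 0 0 0 -0.28 1" --pt "0.28 0.96 0 0 0 -0.28 1" --pt "0.28 0.96 0 0 0 -0.28 1" --pt "0.28 0.9 0 0 0 -0.28 1" --pt "0 0 0 0 0 0 1"

```text
clock: 2.97
tcp_pos: [0.4447, -0.033, 0.219]
eef_rot: [[0.995, -0.096, 0.002], [-0.096, -0.995, 0.004], [0.002, -0.004, -1.0]]
ft_force: [0.1, 0.7, -0.1]
grip_width: 0.0929
gripper_force: 0.0
```

Run:
```python
from lib import *
c=bot.capture('wrist');cv2.imwrite('pics/w0.png',c['pixels'])
s=bot.observe();print(s['clock'],s['tcp_pos'].round(4) if hasattr(s['tcp_pos'],'round') else s['tcp_pos'],s['ft_force'])
print(c['K'][0,0],'cam pos',-c['R'].T@c['t'],c['R'].round(2))
print(proj(c,[[.452,-.011,.024],s['tcp_pos']]))
```

```text
3.0167 [ 0.4437 -0.0363  0.2189] [ 0.25153303 -0.5081482   0.18630593]
407.5944096659116 cam pos [ 0.52685339 -0.04195835  0.38482149] [[-0.1  -1.   -0.  ]
 [-0.95  0.09  0.3 ]
 [-0.3   0.03 -0.95]]
[[293.3521696  197.72288802]
 [324.75563735 301.85302938]]
```

View pics/w0.png

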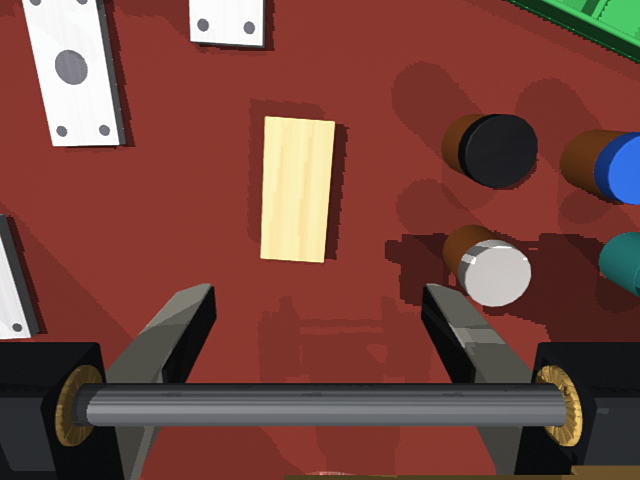

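The wrist view shows the skid whole, with its corners at (265,117), (335,122), (323,262) and (261,258). Now I fit it.

Run:
```python
from lib import *
c=bot.capture('wrist')
print(bot.observe()['tcp_pos'])
show('skid',*fit([c],'skid','beige',(.452,-.011,np.radians(172)),220))
q,o=seg(c,'beige',[.452,-.011,.02],220); r=cv2.minAreaRect(q.astype(np.float32)); print(r)
b=cv2.boxPoints(r)
n=np.linalg.inv(c['K'])@np.c_[b,np.ones(4)].T; d=c['R'].T@n; cp=-c['R'].T@c['t']
X=cp+((.024-cp[2])/d[2]*d).T; print(X.round(4),X.mean(0), [np.linalg.norm(X[i]-X[i-1]).round(4) for i in range(4)])
```

```text
[ 0.44302729 -0.03875859  0.21874722]
skid [ 0.456  -0.0134] yaw 170.5 cost 0.023 [9553]
((290.0221252441406, 188.16815185546875), (70.44361877441406, 143.2154083251953), 3.814074993133545)
[[ 0.398   0.0324  0.024 ]
 [ 0.5253  0.0052  0.024 ]
 [ 0.5156 -0.0538  0.024 ]
 [ 0.3868 -0.0332  0.024 ]] [ 0.45642935 -0.01235782  0.024     ] [np.float64(0.0665), np.float64(0.1301), np.float64(0.0598), np.float64(0.1304)]
```

drive_tool --pt "0.86 0.25 -0.2 0 0 -0.1 0.8" --pt "0.86 0.25 -0.2 0 0 -0.1 0.8" --pt "0.86 0.25 -0.2 0 0 -0.1 0.8" --pt "0.86 0.25 -0.2 0 0 -0.1 0.8" --pt "0.86 0.25 -0.2 0 0 -0.1 0.8" --pt "0.86 0.25 -0.2 0 0 -0.1 0.8" --pt "0.86 0.25 -0.2 0 0 -0.1 0.8" --pt "0.86 0.25 -0.2 0 0 -0.1 0.8" --pt "0 0 0 0 0 0 0.8" --pt "0 0 0 0 0 0 0.8" --pt "0 0 0 0 0 0 0.8"

```text
clock: 3.98
tcp_pos: [0.6483, 0.0181, 0.1705]
eef_rot: [[0.982, -0.191, -0.001], [-0.191, -0.982, -0.001], [-0.001, 0.002, -1.0]]
ft_force: [0.4, -0.1, -0.1]
grip_width: 0.0835
gripper_force: 0.0
```

```bash
cat > look.py <<'E'
import sys
from lib import *
# look.py name shape col x y yawdeg [win] [dz]
n,sh,col=sys.argv[1:4]; x,y,a=map(float,sys.argv[4:7]); win=int(sys.argv[7]) if len(sys.argv)>7 else 260
dz=float(sys.argv[8]) if len(sys.argv)>8 else 0
c=bot.capture('wrist'); s=bot.observe()
p,e,k=fit([c],sh,col,(x,y,np.radians(a)),win,dz); show(n,p,e,k)
img=c['pixels'].copy()
h=cv2.convexHull(proj(c,pts(sh,p,dz)).astype(np.float32)); cv2.polylines(img,[h.astype(np.int32)],1,(255,0,255),1)
cv2.imwrite(f'pics/{n}.png',img)
R=np.array(s['eef_rot']); t=np.array(s['tcp_pos'])
ya=np.degrees(np.arctan2(R[1,1],R[0,1])); d=((np.degrees(p[2])+90-ya)+90)%180-90
print('tcp',t.round(4),'yaw',round(ya,2),'clock',round(s['clock'],2),'move u',((p[0]-t[0])/.03).round(2),((p[1]-t[1])/.03).round(2),'turn u',round(d/6,2),'| z u per target: ',(t[2]/.03).round(3))
E
python3 look.py pA plate grey .6486 .0229 169
```

```text
pA [0.6499 0.0209] yaw 171.4 cost 0.022 [11629]
tcp [0.6482 0.0183 0.1709] yaw -101.02 clock 4.03 move u 0.06 0.09 turn u 0.4 | z u per target:  5.698
```

drive_tool --pt "0.06 0.09 -0.8 0 0 0.4 0.8" --pt "0 0 -0.8 0 0 0 0.8" --pt "0 0 -0.8 0 0 0 0.8" --pt "0 0 -0.8 0 0 0 0.8" --pt "0 0 -0.8 0 0 0 0.8" --pt "0 0 -0.8 0 0 0 0.8" --pt "0 0 -0.5 0 0 0 0.8" --pt "0 0 -0.25 0 0 0 0.8" --pt "0 0 0 0 0 0 0.8" --pt "0 0 0 0 0 0 0.8" --pt "0 0 0 0 0 0 -1" --pt "0 0 0 0 0 0 -1" --pt "0 0 0 0 0 0 -1" --pt "0 0 0 0 0 0 -1" --pt "0 0 0 0 0 0 -1" --pt "0 0 0 0 0 0 -1" --grip_force 40

```text
clock: 5.37
tcp_pos: [0.6515, 0.0222, 0.0051]
eef_rot: [[0.989, -0.148, 0.001], [-0.148, -0.989, -0.001], [0.001, 0.001, -1.0]]
ft_force: [-0.4, -1.2, 4.2]
grip_width: 0.0594
gripper_force: 40.0
```

drive_tool --pt "0 0 0.4 0 0 0 -1" --pt "0 0 0.8 0 0 0 -1" --pt "0 0 0.8 0 0 0 -1" --pt "-0.8 -0.14 0.3 0 0 -0.16 -1" --pt "-0.8 -0.14 0 0 0 0 -1" --pt "-0.8 -0.14 0 0 0 0 -1" --pt "-0.8 -0.14 0 0 0 0 -1" --pt "-0.8 -0.14 0 0 0 0 -1" --pt "-0.8 -0.14 0 0 0 0 -1" --pt "-0.8 -0.14 0 0 0 0 -1" --pt "-0.6 -0.1 0 0 0 0 -1" --pt "-0.3 -0.05 0 0 0 0 -1" --pt "0 0 0 0 0 0 -1" --pt "0 0 0 0 0 0 -1" --pt "0 0 0 0 0 0 -1"

```text
clock: 6.62
tcp_pos: [0.4583, -0.0103, 0.0734]
eef_rot: [[0.987, -0.164, 0.003], [-0.164, -0.987, 0.001], [0.003, -0.001, -1.0]]
ft_force: [0.1, 0.3, -2.9]
grip_width: 0.0599
gripper_force: 40.0
```

```bash
python3 look.py hA plate grey .456 -.013 170.5 300 .0675; python3 look.py skid2 skid beige .456 -.013 170.5 300
```

```text
hA [ 0.4856 -0.0156] yaw 170.6 cost 0.288 [32642]
tcp [ 0.4581 -0.0104  0.0733] yaw -99.42 clock 6.67 move u 0.91 -0.18 turn u 0.0 | z u per target:  2.444
skid2 [ 0.4555 -0.0131] yaw 170.1 cost 0.938 [1341]
tcp [ 0.4578 -0.0104  0.0732] yaw -99.42 clock 6.72 move u -0.08 -0.09 turn u -0.07 | z u per target:  2.441
```

View pics/hA.png

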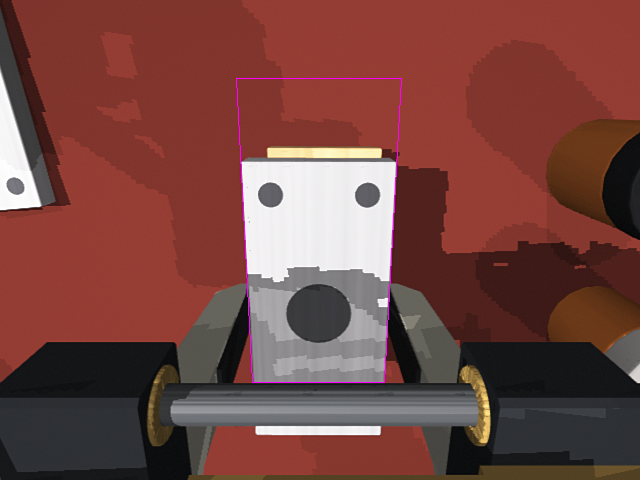

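The plate hangs level between the fingers, with its far edge from (242,160) to (396,160). The skid's far edge shows behind it, from (267,149) to (382,149). I compare these with predictions.

```bash
cat > edge.py <<'E'
from lib import *
def un(c,px,z):
    d=c['R'].T@np.linalg.inv(c['K'])@np.array([px[0],px[1],1.]); cp=-c['R'].T@c['t']; return (cp+(z-cp[2])/d[2]*d)[:2]
E
python3 - <<'E'
from edge import *
c=bot.capture('wrist'); t=np.array(bot.observe()['tcp_pos']);print(t)
z=t[2]-.0045+.014
f=un(c,(319,162),z); ax=np.array([np.cos(np.radians(-9.5)),np.sin(np.radians(-9.5))])
print('plate far mid',f,'centre',f-ax*.065,'w',np.linalg.norm(un(c,(242,162),z)-un(c,(396,162),z)))
g=un(c,(324.5,148),.024); print('skid far mid',g,'centre',g-ax*.065,'w',np.linalg.norm(un(c,(267,148),.024)-un(c,(382,148),.024)))
E
```

```text
[ 0.4573922  -0.01050887  0.07312852]
plate far mid [ 0.51977097 -0.02153624] centre [ 0.45566241 -0.01080815] w 0.058639418852980775
skid far mid [ 0.51910171 -0.02440895] centre [ 0.45499314 -0.01368086] w 0.0596005261920717
```

drive_tool --pt "0 -0.04 -0.5 0 0 0 -1" --pt "0 0 -0.5 0 0 0 -1" --pt "0 0 -0.2 0 0 0 -1" --pt "0 0 0 0 0 0 -1" --pt "0 0 0 0 0 0 -1" --pt "0 0 0 0 0 0 -1" --pt "0 0 0 0 0 0 -1" --pt "0 0 0 0 0 0 -1"

```text
clock: 7.43
tcp_pos: [0.4565, -0.012, 0.0377]
eef_rot: [[0.986, -0.164, 0.001], [-0.164, -0.986, 0.0], [0.001, -0.0, -1.0]]
ft_force: [0.7, 0.3, -2.6]
grip_width: 0.0598
gripper_force: 40.0
```

drive_tool --pt "0.02 -0.04 -0.15 0 0 0 -1" --pt "0 0 -0.15 0 0 0 -1" --pt "0 0 -0.05 0 0 0 -1" --pt "0 0 0 0 0 0 -1" --pt "0 0 0 0 0 0 -1" --pt "0 0 0 0 0 0 0.7" --pt "0 0 0 0 0 0 0.7" --pt "0 0 0 0 0 0 0.7" --pt "0 0 0 0 0 0 0.7" --pt "0 0 0.8 0 0 0 0.8" --pt "0 0 0.8 0 0 0 0.8" --pt "0 0 0.8 0 0 0 0.8" --pt "0 0 0.8 0 0 0 0.8" --pt "0 0 0.8 0 0 0 0.8" --pt "0 0 0.5 0 0 0 0.8" --pt "0 0 0 0 0 0 0.8" --pt "0 0 0 0 0 0 0.8" --pt "0 0 0 0 0 0 0.8"

```text
clock: 8.93
tcp_pos: [0.4557, -0.0132, 0.1606]
eef_rot: [[0.986, -0.164, -0.002], [-0.164, -0.986, 0.0], [-0.002, 0.0, -1.0]]
ft_force: [0.3, 0.9, -0.2]
grip_width: 0.0837
gripper_force: 0.0
```

```bash
python3 look.py sA plate grey .456 -.013 170.5 300 .024
```

```text
sA [ 0.4556 -0.0141] yaw 170.4 cost 0.018 [14113]
tcp [ 0.4556 -0.0132  0.1603] yaw -99.45 clock 8.98 move u 0.0 -0.03 turn u -0.03 | z u per target:  5.345
```

View pics/sA.png

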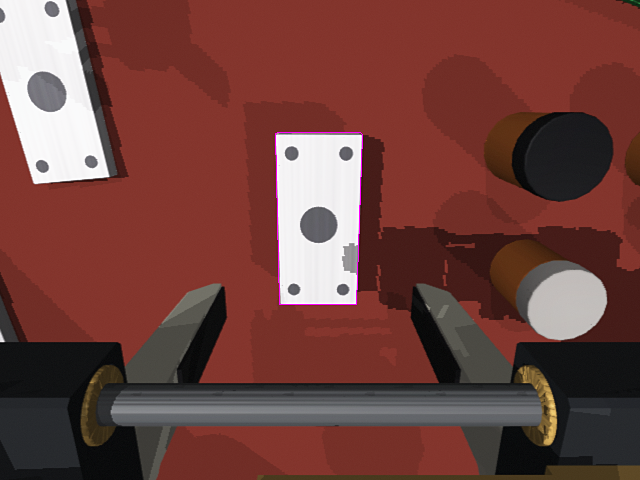

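The plate is square on the skid: outline (277,133) to (362,304), no skid showing. Next is plate B.

drive_tool --pt "0.51 0.75 0 0 0 0.09 0.8" --pt "0.51 0.75 0 0 0 0.09 0.8" --pt "0.51 0.75 0 0 0 0.09 0.8" --pt "0.51 0.75 0 0 0 0.09 0.8" --pt "0.51 0.75 0 0 0 0.09 0.8" --pt "0.51 0.75 0 0 0 0.09 0.8" --pt "0.51 0.75 0 0 0 0.09 0.8" --pt "0.51 0.75 0 0 0 0.09 0.8" --pt "0 0 0 0 0 0 0.8" --pt "0 0 0 0 0 0 0.8" --pt "0 0 0 0 0 0 0.8" --pt "0 0 0 0 0 0 0.8" --pt "0 0 0 0 0 0 0.8"

```text
clock: 10.07
tcp_pos: [0.5785, 0.165, 0.1613]
eef_rot: [[0.996, -0.091, -0.001], [-0.091, -0.996, -0.001], [-0.001, 0.001, -1.0]]
ft_force: [-0.6, -1.0, -1.3]
grip_width: 0.0837
gripper_force: 0.0
```

```bash
python3 look.py pB plate grey .578 .167 175 210
```

```text
pB [0.58   0.1648] yaw 175.5 cost 0.02 [12258]
tcp [0.5787 0.1653 0.1616] yaw -95.24 clock 10.12 move u 0.05 -0.02 turn u 0.12 | z u per target:  5.385
```

View pics/pB.png

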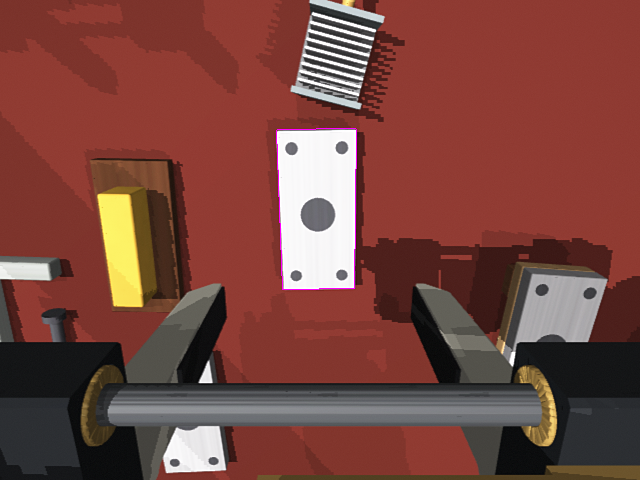

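The plate B fit is tight, (276,130) to (357,290), and the fingers have room on both sides. Going down to grip.

drive_tool --pt "0.05 -0.02 -0.8 0 0 0.12 0.8" --pt "0 0 -0.8 0 0 0 0.8" --pt "0 0 -0.8 0 0 0 0.8" --pt "0 0 -0.8 0 0 0 0.8" --pt "0 0 -0.8 0 0 0 0.8" --pt "0 0 -0.8 0 0 0 0.8" --pt "0 0 -0.43 0 0 0 0.8" --pt "0 0 0 0 0 0 0.8" --pt "0 0 0 0 0 0 0.8" --pt "0 0 0 0 0 0 0.8" --pt "0 0 0 0 0 0 -1" --pt "0 0 0 0 0 0 -1" --pt "0 0 0 0 0 0 -1" --pt "0 0 0 0 0 0 -1" --pt "0 0 0 0 0 0 -1" --pt "0 0 0 0 0 0 -1" --grip_force 40

```text
clock: 11.45
tcp_pos: [0.5808, 0.1659, 0.0054]
eef_rot: [[0.997, -0.077, 0.001], [-0.077, -0.997, -0.0], [0.001, 0.0, -1.0]]
ft_force: [-0.8, -0.7, 4.6]
grip_width: 0.0597
gripper_force: 40.0
```

drive_tool --pt "0 0 0.4 0 0 0 -1" --pt "0 0 0.8 0 0 0 -1" --pt "0 0 0.8 0 0 0 -1" --pt "-0.5 -0.72 0.5 0 0 -0.1 -1" --pt "-0.6 -0.86 0 0 0 -0.12 -1" --pt "-0.6 -0.86 0 0 0 -0.13 -1" --pt "-0.6 -0.86 0 0 0 -0.13 -1" --pt "-0.6 -0.86 0 0 0 -0.13 -1" --pt "-0.6 -0.86 0 0 0 -0.13 -1" --pt "-0.4 -0.58 0 0 0 -0.13 -1" --pt "-0.25 -0.36 0 0 0 0 -1" --pt "0 0 0 0 0 0 -1" --pt "0 0 0 0 0 0 -1" --pt "0 0 0 0 0 0 -1" --pt "0 0 0 0 0 0 -1" --pt "0 0 0 0 0 0 -1" --pt "0 0 0 0 0 0 -1"

```text
clock: 12.87
tcp_pos: [0.4566, -0.0116, 0.0797]
eef_rot: [[0.986, -0.165, 0.0], [-0.165, -0.986, 0.001], [0.0, -0.001, -1.0]]
ft_force: [0.5, 0.5, -3.2]
grip_width: 0.0596
gripper_force: 40.0
```

```bash
cat > held.py <<'E'
# find the far-edge corners of the held plate in the wrist picture, compare with pile
import sys
from edge import *
X,Y,A=.4556,-.0141,np.radians(-9.6)
c=bot.capture('wrist'); s=bot.observe(); t=np.array(s['tcp_pos']); R=np.array(s['eef_rot'])
z=t[2]-.0045+.014; a=np.arctan2(-R[0,1],-R[1,1]); a=-a
hsv=cv2.cvtColor(c['pixels'],cv2.COLOR_BGR2HSV).astype(int)
m=C['grey'](*np.moveaxis(hsv,2,0)); g=[]
for x in range(265,375,5):   # first row, going up from 230, where it stops being grey
    col=m[:230,x]; g.append((x,np.max(np.where(~col)[0])+.5 if (~col).any() else 0))
g=np.array(g); r0=np.median(g[:,1]); row=int(r0)+25
l=[x for x in range(319,100,-1) if not m[row,x]][0]+.5; r=[x for x in range(319,540) if not m[row,x]][0]-.5
ax=np.array([np.cos(A),np.sin(A)]); ay=np.array([-ax[1],ax[0]])
k=g[abs(g[:,1]-r0)<5]; q=np.array([un(c,p,z) for p in k]); d=q-[X,Y]
L,Rr=un(c,(l,row),z),un(c,(r,row),z)
print('rows',r0,'lr',l,r,'width',np.linalg.norm(L-Rr).round(4),'tcp',t.round(4),'clock',s['clock'])
ang=np.degrees(np.polyfit(d@ay,d@ax,1)[0]); print('edge angle vs pile deg',-ang.round(2),'tool yaw',np.degrees(np.arctan2(R[1,1],R[0,1])).round(2))
e=np.array([(d@ax).mean()-.065,((L+Rr)/2-[X,Y])@ay]); print('err along,across',e.round(4),'move u',(-(ax*e[0]+ay*e[1])/.03).round(3))
E
python3 held.py
```

```text
rows 143.5 lr 240.5 395.5 width 0.0592 tcp [ 0.4564 -0.0118  0.0797] clock 12.9167
edge angle vs pile deg 0.25 tool yaw -99.54
err along,across [0.0054 0.0023] move u [-0.191 -0.045]
```

drive_tool --pt "0 -0.05 -0.5 0 0 0 -1" --pt "0 0 -0.4 0 0 0 -1" --pt "0 0 0 0 0 0 -1" --pt "0 0 0 0 0 0 -1" --pt "0 0 0 0 0 0 -1" --pt "0 0 0 0 0 0 -1" --pt "0 0 0 0 0 0 -1" --pt "0 0 0 0 0 0 -1"

```text
clock: 13.58
tcp_pos: [0.4564, -0.0141, 0.0532]
eef_rot: [[0.986, -0.167, 0.001], [-0.167, -0.986, 0.0], [0.001, -0.0, -1.0]]
ft_force: [-0.1, -0.4, -2.8]
grip_width: 0.0596
gripper_force: 40.0
```

drive_tool --pt "0 0.01 -0.15 0 0 0 -1" --pt "0 0 -0.15 0 0 0 -1" --pt "0 0 -0.07 0 0 0 -1" --pt "0 0 0 0 0 0 -1" --pt "0 0 0 0 0 0 -1" --pt "0 0 0 0 0 0 0.7" --pt "0 0 0 0 0 0 0.7" --pt "0 0 0 0 0 0 0.7" --pt "0 0 0 0 0 0 0.7" --pt "0 0 0.8 0 0 0 0.8" --pt "0 0 0.8 0 0 0 0.8" --pt "0 0 0.8 0 0 0 0.8" --pt "0 0 0.8 0 0 0 0.8" --pt "0 0 0.8 0 0 0 0.8" --pt "0 0 0 0 0 0 0.8" --pt "0 0 0 0 0 0 0.8" --pt "0 0 0 0 0 0 0.8"

```text
clock: 15.0
tcp_pos: [0.4552, -0.0139, 0.1608]
eef_rot: [[0.986, -0.167, -0.002], [-0.167, -0.986, 0.0], [-0.002, 0.0, -1.0]]
ft_force: [-0.5, 0.2, 0.1]
grip_width: 0.0834
gripper_force: 0.0
```

```bash
python3 look.py sB plate grey .456 -.013 170.5 300 .038
```

```text
sB [ 0.4559 -0.0144] yaw 170.4 cost 0.018 [15502]
tcp [ 0.455  -0.0138  0.1604] yaw -99.63 clock 15.05 move u 0.03 -0.02 turn u 0.0 | z u per target:  5.348
```

View pics/sB.png

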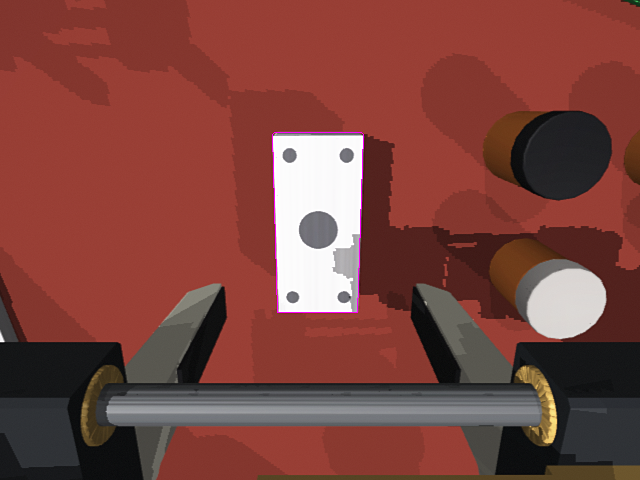

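Pile is flush: outline (273,133) to (364,313), with the fit within 0.5 mm. Next is plate C.

drive_tool --pt "-0.15 0.82 0 0 0 0.11 0.8" --pt "-0.15 0.82 0 0 0 0.11 0.8" --pt "-0.15 0.82 0 0 0 0.11 0.8" --pt "-0.15 0.82 0 0 0 0.11 0.8" --pt "-0.15 0.82 0 0 0 0.11 0.8" --pt "-0.15 0.82 0 0 0 0.11 0.8" --pt "-0.15 0.82 0 0 0 0.12 0.8" --pt "-0.15 0.82 0 0 0 0.12 0.8" --pt "-0.15 0.82 0 0 0 0.12 0.8" --pt "-0.15 0.82 0 0 0 0.12 0.8" --pt "-0.15 0.82 0 0 0 0.12 0.8" --pt "-0.15 0.82 0 0 0 0.12 0.8" --pt "-0.15 0.82 0 0 0 0.12 0.8" --pt "0 0 0 0 0 0 0.8" --pt "0 0 0 0 0 0 0.8" --pt "0 0 0 0 0 0 0.8" --pt "0 0 0 0 0 0 0.8" --pt "0 0 0 0 0 0 0.8"

```text
clock: 16.55
tcp_pos: [0.3979, 0.3043, 0.1612]
eef_rot: [[1.0, -0.013, -0.001], [-0.013, -1.0, -0.001], [-0.001, 0.001, -1.0]]
ft_force: [-0.4, 0.2, -0.6]
grip_width: 0.0833
gripper_force: 0.0
```

```bash
python3 look.py pC plate grey .396 .308 179.5 210
```

```text
pC [0.3949 0.306 ] yaw 178.1 cost 0.02 [12131]
tcp [0.3979 0.3046 0.1614] yaw -90.76 clock 16.6 move u -0.1 0.05 turn u -0.18 | z u per target:  5.381
```

drive_tool --pt "-0.1 0.03 -0.8 0 0 -0.18 0.8" --pt "0 0 -0.8 0 0 0 0.8" --pt "0 0 -0.8 0 0 0 0.8" --pt "0 0 -0.8 0 0 0 0.8" --pt "0 0 -0.8 0 0 0 0.8" --pt "0 0 -0.8 0 0 0 0.8" --pt "0 0 -0.43 0 0 0 0.8" --pt "0 0 0 0 0 0 0.8" --pt "0 0 0 0 0 0 0.8" --pt "0 0 0 0 0 0 0.8" --pt "0 0 0 0 0 0 -1" --pt "0 0 0 0 0 0 -1" --pt "0 0 0 0 0 0 -1" --pt "0 0 0 0 0 0 -1" --pt "0 0 0 0 0 0 -1" --pt "0 0 0 0 0 0 -1" --grip_force 40

```text
clock: 17.93
tcp_pos: [0.3948, 0.3069, 0.0053]
eef_rot: [[1.0, -0.03, 0.001], [-0.03, -1.0, 0.0], [0.001, -0.0, -1.0]]
ft_force: [-0.3, -0.2, 5.1]
grip_width: 0.0592
gripper_force: 40.0
```

drive_tool --pt "0 0 0.4 0 0 0 -1" --pt "0 0 0.8 0 0 0 -1" --pt "0 0 0.8 0 0 0 -1" --pt "0.16 -0.5 0.8 0 0 -0.11 -1" --pt "0.17 -0.85 0.2 0 0 -0.11 -1" --pt "0.17 -0.85 0 0 0 -0.11 -1" --pt "0.17 -0.85 0 0 0 -0.11 -1" --pt "0.17 -0.85 0 0 0 -0.11 -1" --pt "0.17 -0.85 0 0 0 -0.11 -1" --pt "0.17 -0.85 0 0 0 -0.11 -1" --pt "0.17 -0.85 0 0 0 -0.11 -1" --pt "0.17 -0.85 0 0 0 -0.11 -1" --pt "0.17 -0.85 0 0 0 -0.11 -1" --pt "0.17 -0.85 0 0 0 -0.11 -1" --pt "0.17 -0.85 0 0 0 -0.11 -1" --pt "0 -0.5 0 0 0 -0.1 -1" --pt "0 -0.35 0 0 0 0 -1" --pt "0 0 0 0 0 0 -1" --pt "0 0 0 0 0 0 -1" --pt "0 0 0 0 0 0 -1"

```text
clock: 19.6
tcp_pos: [0.4552, -0.0125, 0.0946]
eef_rot: [[0.985, -0.175, -0.0], [-0.175, -0.985, 0.001], [-0.001, -0.001, -1.0]]
ft_force: [1.1, 0.6, -2.5]
grip_width: 0.0596
gripper_force: 40.0
```

```bash
python3 held.py; python3 -c "
from lib import *
cv2.imwrite('pics/hC.png',bot.capture('wrist')['pixels'])"
```

```text
rows 139.0 lr 241.5 397.5 width 0.0594 tcp [ 0.4552 -0.0123  0.0947] clock 19.65
edge angle vs pile deg 0.43 tool yaw -100.05
err along,across [ 0.0058 -0.    ] move u [-0.192  0.032]
```

View pics/hC.png

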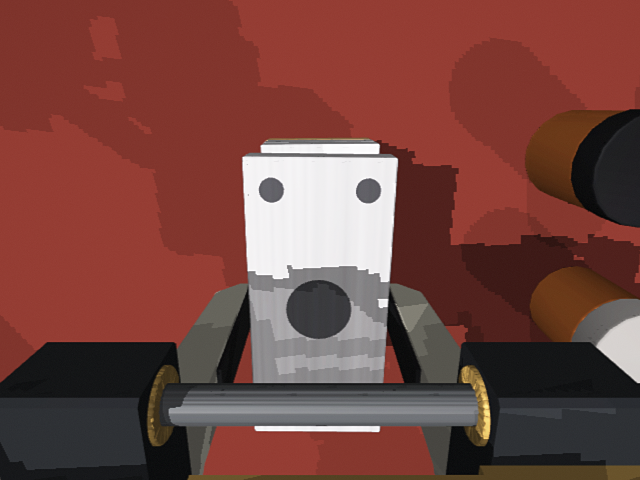

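The held plate's far edge runs from (243,157) to (397,157), with the pile's edge just behind it at row 143. It's centred on the tool and turned about 0.4° too far, so I correct that on the way down.

drive_tool --pt "0.01 0 -0.5 0 0 0.07 -1" --pt "0 0 -0.45 0 0 0 -1" --pt "0 0 0 0 0 0 -1" --pt "0 0 0 0 0 0 -1" --pt "0 0 0 0 0 0 -1" --pt "0 0 0 0 0 0 -1" --pt "0 0 0 0 0 0 -1" --pt "0 0 0 0 0 0 -1"

```text
clock: 20.37
tcp_pos: [0.456, -0.0141, 0.0668]
eef_rot: [[0.985, -0.17, 0.001], [-0.17, -0.985, 0.0], [0.001, -0.0, -1.0]]
ft_force: [0.3, -1.1, -3.4]
grip_width: 0.0596
gripper_force: 40.0
```

drive_tool --pt "-0.01 0.01 -0.15 0 0 0.03 -1" --pt "0 0 -0.15 0 0 0 -1" --pt "0 0 -0.07 0 0 0 -1" --pt "0 0 0 0 0 0 -1" --pt "0 0 0 0 0 0 -1" --pt "0 0 0 0 0 0 0.7" --pt "0 0 0 0 0 0 0.7" --pt "0 0 0 0 0 0 0.7" --pt "0 0 0 0 0 0 0.7" --pt "0 0 0.8 0 0 0 0.8" --pt "0 0 0.8 0 0 0 0.8" --pt "0 0 0.8 0 0 0 0.8" --pt "0 0 0.8 0 0 0 0.8" --pt "0 0 0.5 0 0 0 0.8" --pt "0 0 0 0 0 0 0.8" --pt "0 0 0 0 0 0 0.8" --pt "0 0 0 0 0 0 0.8"

```text
clock: 21.78
tcp_pos: [0.4546, -0.0139, 0.1651]
eef_rot: [[0.986, -0.167, -0.002], [-0.167, -0.986, 0.0], [-0.002, 0.0, -1.0]]
ft_force: [0.8, 0.1, -0.7]
grip_width: 0.0836
gripper_force: 0.0
```

```bash
python3 look.py sC plate grey .456 -.013 170.5 300 .052
```

```text
sC [ 0.4568 -0.0146] yaw 169.8 cost 0.024 [16587]
tcp [ 0.4544 -0.0139  0.1649] yaw -99.63 clock 21.83 move u 0.08 -0.02 turn u -0.09 | z u per target:  5.495
```

View pics/sC.png

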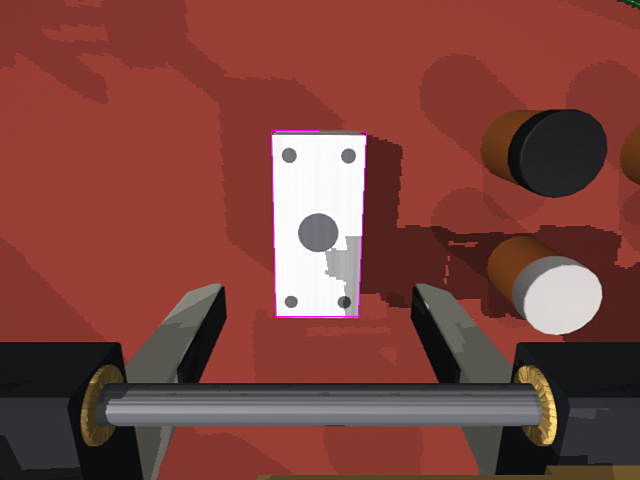

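The third plate is flush too, outline (272,132) to (366,317). Next is the cover.

drive_tool --pt "0.28 0.79 0 0 0 0.05 0.3" --pt "0.28 0.79 0 0 0 0.05 0.3" --pt "0.28 0.79 0 0 0 0.05 0.3" --pt "0.28 0.79 0 0 0 0.05 0.3" --pt "0.28 0.79 0 0 0 0.05 0.3" --pt "0.28 0.79 0 0 0 0.05 0.3" --pt "0.28 0.79 0 0 0 0.05 0.3" --pt "0.28 0.79 0 0 0 0.05 0.3" --pt "0.28 0.79 0 0 0 0.05 0.3" --pt "0.28 0.79 0 0 0 0.05 0.3" --pt "0.28 0.79 0 0 0 0.05 0.3" --pt "0.28 0.79 0 0 0 0.05 0.3" --pt "0.28 0.79 0 0 0 0.05 0.3" --pt "0.28 0.79 0 0 0 0.05 0.3" --pt "0 0 0 0 0 0 0.3" --pt "0 0 0 0 0 0 0.3" --pt "0 0 0 0 0 0 0.3" --pt "0 0 0 0 0 0 0.3" --pt "0 0 0 0 0 0 0.3"

```text
clock: 23.42
tcp_pos: [0.5731, 0.3161, 0.1659]
eef_rot: [[0.995, -0.097, -0.0], [-0.097, -0.995, -0.001], [-0.0, 0.001, -1.0]]
ft_force: [0.4, 0.0, -0.1]
grip_width: 0.0603
gripper_force: 0.0
```

```bash
python3 - <<'E'
import lib
s=open('lib.py').read()
s=s.replace("'bar':","'board':(.130,.060,0,.012,0),'bar':").replace("C={","C={'cov':lambda h,s,v:((h>9)&(h<40)&(s>90)&(v>40)),")
open('lib.py','w').write(s)
E
python3 look.py bar bar yellow .571 .316 174.6 260; python3 look.py board board cov .571 .316 174.6 260
```

```text
bar [0.5406 0.3076] yaw 3.2 cost 0.988 [36]
tcp [0.5732 0.3164 0.1661] yaw -95.54 clock 23.47 move u -1.09 -0.29 turn u 1.46 | z u per target:  5.537
board [0.5708 0.3127] yaw 173.7 cost 0.013 [10837]
tcp [0.5732 0.3167 0.1663] yaw -95.52 clock 23.52 move u -0.08 -0.14 turn u -0.13 | z u per target:  5.542
```

View pics/bar.png

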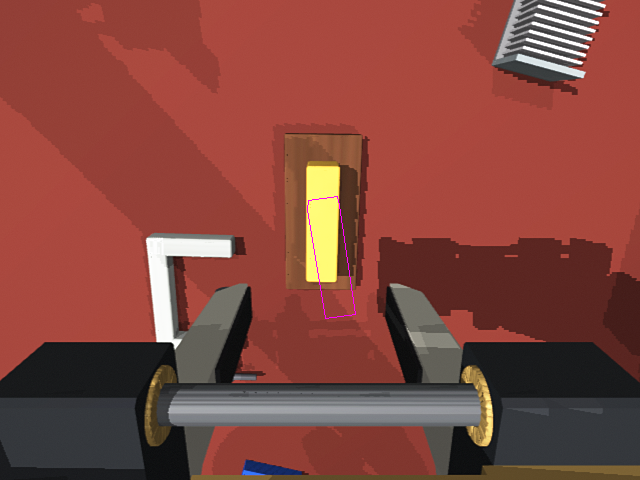

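The board fit is good, outline (285,134) to (362,290), with the bar centred at (323,222). The purple outline came from a failed bar fit and I'm ignoring it. The clamp's tip at (235,245) is clear of the fingers.

drive_tool --pt "-0.08 -0.14 -0.8 0 0 -0.13 0.3" --pt "0 0 -0.8 0 0 0 0.3" --pt "0 0 -0.8 0 0 0 0.3" --pt "0 0 -0.8 0 0 0 0.3" --pt "0 0 -0.8 0 0 0 0.3" --pt "0 0 -0.6 0 0 0 0.3" --pt "0 0 -0.4 0 0 0 0.3" --pt "0 0 0 0 0 0 0.3" --pt "0 0 0 0 0 0 0.3" --pt "0 0 0 0 0 0 0.3" --pt "0 0 0 0 0 0 -1" --pt "0 0 0 0 0 0 -1" --pt "0 0 0 0 0 0 -1" --pt "0 0 0 0 0 0 -1" --pt "0 0 0 0 0 0 -1" --pt "0 0 0 0 0 0 -1" --grip_force 40

```text
clock: 24.85
tcp_pos: [0.5706, 0.3138, 0.0163]
eef_rot: [[0.994, -0.108, 0.0], [-0.108, -0.994, 0.0], [0.0, -0.0, -1.0]]
ft_force: [-0.9, -0.2, -0.9]
grip_width: 0.0248
gripper_force: 0.0
```

drive_tool --pt "0 0 0 0 0 0 -1" --pt "0 0 0 0 0 0 -1" --pt "0 0 0.4 0 0 0 -1" --pt "0 0 0.8 0 0 0 -1" --pt "0 0 0.8 0 0 0 -1" --pt "0 0 0.8 0 0 0 -1" --pt "-0.3 -0.85 0.6 0 0 -0.05 -1" --pt "-0.3 -0.85 0 0 0 -0.05 -1" --pt "-0.3 -0.85 0 0 0 -0.05 -1" --pt "-0.3 -0.85 0 0 0 -0.05 -1" --pt "-0.3 -0.85 0 0 0 -0.05 -1" --pt "-0.3 -0.85 0 0 0 -0.05 -1" --pt "-0.3 -0.85 0 0 0 -0.05 -1" --pt "-0.3 -0.85 0 0 0 -0.05 -1" --pt "-0.3 -0.85 0 0 0 -0.05 -1" --pt "-0.3 -0.85 0 0 0 -0.05 -1" --pt "-0.3 -0.85 0 0 0 -0.05 -1" --pt "-0.3 -0.85 0 0 0 -0.02 -1" --pt "-0.22 -0.5 0 0 0 0 -1" --pt "0 -0.22 0 0 0 0 -1"

```text
clock: 26.52
tcp_pos: [0.4539, -0.017, 0.1185]
eef_rot: [[0.985, -0.172, -0.002], [-0.172, -0.985, -0.002], [-0.002, 0.002, -1.0]]
ft_force: [-0.4, -0.1, -1.5]
grip_width: 0.0241
gripper_force: 40.0
```

drive_tool --pt "0 0 0 0 0 0 -1" --pt "0 0 0 0 0 0 -1" --pt "0 0 0 0 0 0 -1" --pt "0 0 0 0 0 0 -1" --pt "0 0 0 0 0 0 -1" --pt "0 0 0 0 0 0 -1"

```text
clock: 27.02
tcp_pos: [0.4562, -0.0129, 0.1181]
eef_rot: [[0.986, -0.166, 0.0], [-0.166, -0.986, 0.0], [0.0, -0.0, -1.0]]
ft_force: [0.1, 0.1, -1.8]
grip_width: 0.0239
gripper_force: 40.0
```

Run:
```python
from lib import *
c=bot.capture('wrist');s=bot.observe();t=s['tcp_pos'];print(s['tcp_pos'],s['grip_width'],s['gripper_force'])
img=c['pixels'].copy()
for sh,p,dz,co in(('board',(t[0],t[1],np.radians(np.degrees(np.arctan2(s['eef_rot'][1][1],s['eef_rot'][0][1]))+90)),t[2]-.016,(255,0,255)),('plate',(.456,-.0141,np.radians(170.3)),.052,(255,255,0))):
    h=cv2.convexHull(proj(c,pts(sh,p,dz)).astype(np.float32));cv2.polylines(img,[h.astype(np.int32)],1,co,1)
cv2.imwrite('pics/hK.png',img)
```

```text
[ 0.45614101 -0.01313054  0.11808275] 0.023916340877672373 39.99789476394653
```

View pics/hK.png

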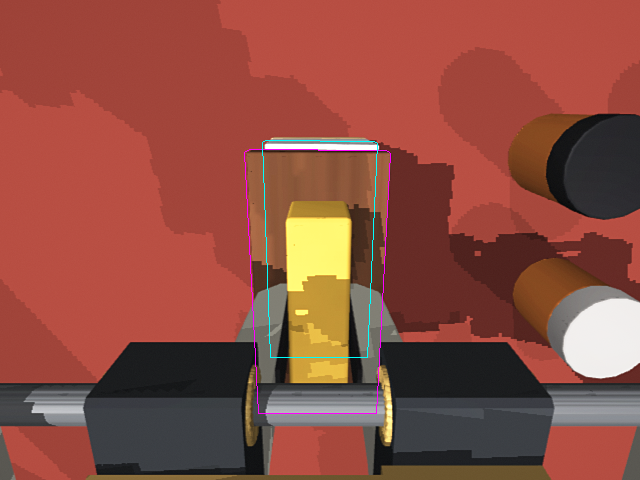

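The held board matches the predicted outline, (247,152) to (390,412), and the pile's cyan outline also fits. Lowering.

drive_tool --pt "0 -0.01 -0.4 0 0 0 -1" --pt "0 0 -0.4 0 0 0 -1" --pt "0 0 0 0 0 0 -1" --pt "0 0 0 0 0 0 -1" --pt "0 0 0 0 0 0 -1" --pt "0 0 0 0 0 0 -1" --pt "0 0 0 0 0 0 -1" --pt "0 0 0 0 0 0 -1"

```text
clock: 27.73
tcp_pos: [0.4563, -0.0141, 0.0946]
eef_rot: [[0.986, -0.167, 0.001], [-0.167, -0.986, 0.0], [0.001, -0.0, -1.0]]
ft_force: [-0.2, 1.1, -1.8]
grip_width: 0.0234
gripper_force: 40.0
```

drive_tool --pt "-0.01 0 -0.15 0 0 0 -1" --pt "0 0 -0.15 0 0 0 -1" --pt "0 0 -0.1 0 0 0 -1" --pt "0 0 -0.06 0 0 0 -1" --pt "0 0 0 0 0 0 -1" --pt "0 0 0 0 0 0 -1" --pt "0 0 0 0 0 0 0.2" --pt "0 0 0 0 0 0 0.2" --pt "0 0 0 0 0 0 0.2" --pt "0 0 0 0 0 0 0.2" --pt "0 0 0.8 0 0 0 0.2" --pt "0 0 0.8 0 0 0 0.2" --pt "0 0 0.8 0 0 0 0.2" --pt "0 0 0.8 0 0 0 0.2" --pt "0 0 0 0 0 0 0.2" --pt "0 0 0 0 0 0 0.2" --pt "0 0 0 0 0 0 0.2"

```text
clock: 29.15
tcp_pos: [0.455, -0.0142, 0.1756]
eef_rot: [[0.986, -0.167, -0.002], [-0.167, -0.986, -0.0], [-0.002, 0.0, -1.0]]
ft_force: [-0.3, 0.6, -0.4]
grip_width: 0.0558
gripper_force: 0.0
```

```bash
python3 look.py cK board cov .456 -.014 170.4 300 .066
cat > jars.py <<'E'
from lib import *
cams=[bot.capture('scene'),bot.capture('top'),bot.capture('wrist')]
for n,c,p in(('blue','blue',(.456,-.286)),('white','grey',(.377,-.176)),('black','black',(.479,-.176))):
    for k,w in((1,70),(2,200)):
        try: show(n+str(k),*fit([cams[k]],'lid',c,p,w))
        except Exception as e: print(n,k,e)
for j in 'jar1_center','jar2_center','jar3_center':
    for d in bot.recognise(j,'top'):
        if d['conf']>.5: print(j,round(d['conf'],2),(cams[1]['R'].T@(d['centre']-cams[1]['t'])).round(3))
cv2.imwrite('pics/t2.png',cams[1]['pixels'])
E
python3 jars.py
```

```text
cK [ 0.4554 -0.0149] yaw 170.4 cost 0.011 [15593]
tcp [ 0.4548 -0.0142  0.1752] yaw -99.63 clock 29.2 move u 0.02 -0.02 turn u -0.0 | z u per target:  5.841
blue1 [ 0.4558 -0.2852] yaw 4.2 cost 0.039 [491]
blue 2 attempt to get argmax of an empty sequence
white1 [ 0.3756 -0.1773] yaw 4.8 cost 0.107 [530]
white2 [ 0.3785 -0.177 ] yaw 9.2 cost 0.029 [5039]
black1 [ 0.4787 -0.1744] yaw 171.5 cost 0.09 [415]
black2 [ 0.4816 -0.1754] yaw 8.1 cost 0.049 [6255]
jar1_center 0.93 [ 0.435 -0.392  0.068]
jar1_center 0.8 [ 0.355 -0.326  0.073]
jar1_center 0.57 [ 0.451 -0.278  0.068]
jar2_center 0.68 [ 0.374 -0.176  0.073]
jar3_center 0.56 [ 0.468 -0.169  0.068]
```

View pics/cK.png

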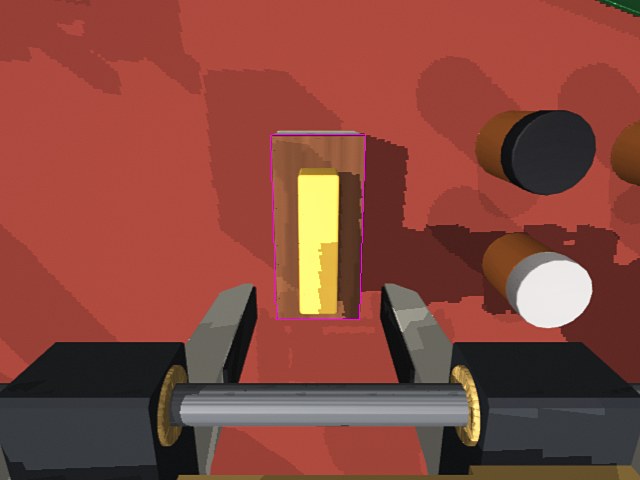

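The cover sits square, outline (272,135) to (365,320). Jars are unmoved so far: black (.481,-.175), white (.378,-.177), blue (.456,-.285). I turn the tool across the crate row and go over the black jar.

drive_tool --pt "0.07 -0.45 0 0 0 1 1" --pt "0.07 -0.45 0 0 0 1 1" --pt "0.07 -0.45 0 0 0 1 1" --pt "0.07 -0.45 0 0 0 1 1" --pt "0.07 -0.45 0 0 0 1 1" --pt "0.07 -0.45 0 0 0 1 1" --pt "0.07 -0.45 0 0 0 1 1" --pt "0.07 -0.45 0 0 0 1 1" --pt "0.07 -0.45 0 0 0 1 1" --pt "0.08 -0.45 0 0 0 1 1" --pt "0.08 -0.45 0 0 0 1 1" --pt "0.08 -0.42 0 0 0 1 1" --pt "0 0 0 0 0 0 1" --pt "0 0 0 0 0 0 1" --pt "0 0 0 0 0 0 1" --pt "0 0 0 0 0 0 1" --pt "0 0 0 0 0 0 1"

```text
clock: 30.92
tcp_pos: [0.4818, -0.1741, 0.1765]
eef_rot: [[0.463, 0.886, -0.0], [0.886, -0.463, 0.0], [0.0, -0.0, -1.0]]
ft_force: [-0.1, -0.0, -0.2]
grip_width: 0.0931
gripper_force: 0.0
```

```bash
python3 look.py jK lid black .481 -.175 62.6 240
```

```text
jK [ 0.4816 -0.1764] yaw 73.5 cost 0.034 [4769]
tcp [ 0.4819 -0.1742  0.1765] yaw -27.57 clock 30.97 move u -0.01 -0.07 turn u 1.84 | z u per target:  5.883
```

View pics/jK.png

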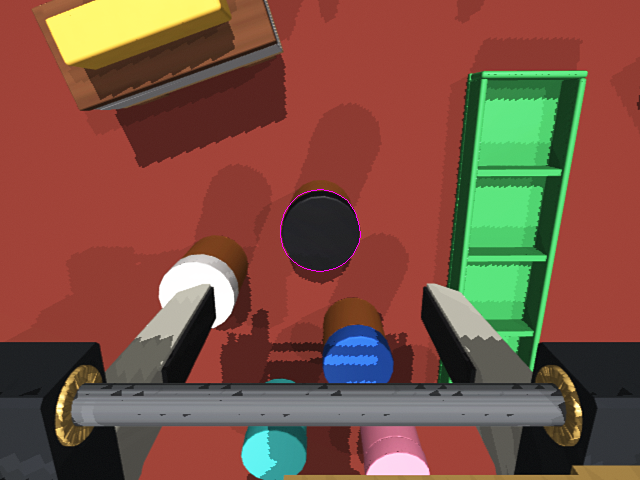

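The black jar fit is good, lid centre (320,230) and clear on both finger sides. Descend and grip the lid.

drive_tool --pt "-0.01 -0.07 -0.8 0 0 0 1" --pt "0 0 -0.8 0 0 0 1" --pt "0 0 -0.8 0 0 0 1" --pt "0 0 -0.8 0 0 0 1" --pt "0 0 -0.8 0 0 0 1" --pt "0 0 -0.5 0 0 0 1" --pt "0 0 0 0 0 0 1" --pt "0 0 0 0 0 0 1" --pt "0 0 0 0 0 0 -1" --pt "0 0 0 0 0 0 -1" --pt "0 0 0 0 0 0 -1" --pt "0 0 0 0 0 0 -1" --pt "0 0 0 0 0 0 -1" --pt "0 0 0 0 0 0 -1" --pt "0 0 0 0 0 0 -1" --grip_force 35

```text
clock: 32.22
tcp_pos: [0.4817, -0.1775, 0.0417]
eef_rot: [[0.464, 0.886, 0.0], [0.886, -0.464, -0.0], [0.0, 0.001, -1.0]]
ft_force: [-1.0, 0.4, 2.1]
grip_width: 0.0557
gripper_force: 35.0
```

drive_tool --pt "0 0 0.4 0 0 0 -1" --pt "0 0 0.8 0 0 0 -1" --pt "0 0 0.7 0 0 0 -1" --pt "0.7 -0.03 0 0 0 0 -1" --pt "0.7 -0.03 0 0 0 0 -1" --pt "0.7 -0.03 0 0 0 0 -1" --pt "0.7 -0.03 0 0 0 0 -1" --pt "0.7 -0.02 0 0 0 0 -1" --pt "0.7 -0.02 0 0 0 0 -1" --pt "0.7 -0.02 0 0 0 0 -1" --pt "0.5 -0.02 0 0 0 0 -1" --pt "0.24 0 -0.2 0 0 0 -1" --pt "0 0 -0.2 0 0 0 -1" --pt "0 0 0 0 0 0 -1" --pt "0 0 0 0 0 0 -1" --pt "0 0 0 0 0 0 -1" --pt "0 0 0 0 0 0 -1" --pt "0 0 0 0 0 0 -1"

```text
clock: 33.72
tcp_pos: [0.6504, -0.1836, 0.0868]
eef_rot: [[0.464, 0.886, 0.0], [0.886, -0.464, -0.0], [-0.0, 0.0, -1.0]]
ft_force: [0.7, 0.5, -1.3]
grip_width: 0.0551
gripper_force: 35.0
```

Run:
```python
from lib import *
c=bot.capture('wrist');s=bot.observe();t=s['tcp_pos'];print(s['clock'],t,s['grip_width'],s['gripper_force'])
img=c['pixels'].copy()
S['cell']=(.066,.066,.030,.030,0);S['out']=(.289,.076,.030,.030,0)
u=np.array([np.cos(np.radians(62.6)),np.sin(np.radians(62.6))])
for k in(-1.5,-.5,.5,1.5):
    p=np.array([.602,-.278])+u*.071*k; print(p.round(4))
    cv2.polylines(img,[cv2.convexHull(proj(c,pts('cell',(*p,np.radians(62.6)))).astype(np.float32)).astype(np.int32)],1,(255,0,255),1)
cv2.polylines(img,[cv2.convexHull(proj(c,pts('lid',(t[0],t[1],0),t[2]-.0415)).astype(np.float32)).astype(np.int32)],1,(255,255,0),1)
cv2.imwrite('pics/hJ.png',img)
```

```text
33.7667 [ 0.65051529 -0.18353575  0.08682083] 0.055434592731016905 34.99975919723511
[ 0.553  -0.3726]
[ 0.5857 -0.3095]
[ 0.6183 -0.2465]
[ 0.651  -0.1834]
```

View pics/hJ.png

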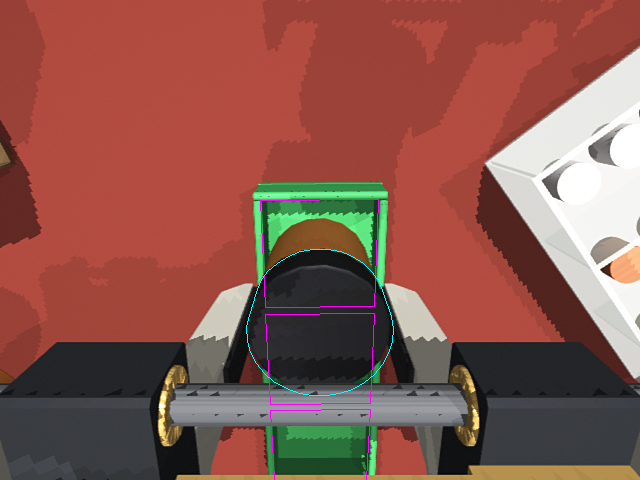

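The black jar is centred over the end cell: rim (263–378, row 200 at the far inner edge), jar body between. Lower and release.

drive_tool --pt "0 0 -0.5 0 0 0 -1" --pt "0 0 -0.4 0 0 0 -1" --pt "0 0 -0.25 0 0 0 -1" --pt "0 0 -0.15 0 0 0 -1" --pt "0 0 -0.07 0 0 0 -1" --pt "0 0 0 0 0 0 -1" --pt "0 0 0 0 0 0 -1" --pt "0 0 0 0 0 0 -1" --pt "0 0 0 0 0 0 1" --pt "0 0 0 0 0 0 1" --pt "0 0 0 0 0 0 1" --pt "0 0 0 0 0 0 1" --pt "0 0 0.5 0 0 0 1" --pt "0 0 0.8 0 0 0 1" --pt "0 0 0.8 0 0 0 1" --pt "0 0 0.8 0 0 0 1" --pt "0 0 0.8 0 0 0 1" --pt "0 0 0.6 0 0 0 1" --pt "0 0 0 0 0 0 1" --pt "0 0 0 0 0 0 1"

```text
clock: 35.43
tcp_pos: [0.6513, -0.1833, 0.175]
eef_rot: [[0.464, 0.886, 0.002], [0.886, -0.464, -0.0], [0.001, 0.002, -1.0]]
ft_force: [-0.5, 0.6, -0.0]
grip_width: 0.0929
gripper_force: 0.0
```

```bash
python3 look.py jK2 lid black .651 -.1834 62.6 240 .005; python3 jars.py
```

```text
jK2 [ 0.6489 -0.182 ] yaw 73.8 cost 0.034 [4999]
tcp [ 0.6503 -0.1834  0.1735] yaw -27.63 clock 35.48 move u -0.05 0.05 turn u 1.91 | z u per target:  5.783
blue 1 attempt to get argmax of an empty sequence
blue2 [ 0.4537 -0.3061] yaw 7.3 cost 0.458 [2047]
white1 [ 0.3756 -0.1762] yaw 176.4 cost 0.157 [560]
white2 [ 0.377 -0.176] yaw 0.0 cost 1.0 [1271]
black1 [ 0.479 -0.176] yaw 0.0 cost 1.0 [46]
black2 [ 0.4607 -0.1991] yaw 29.5 cost 0.741 [6655]
jar1_center 0.53 [ 0.44  -0.405  0.067]
jar2_center 0.8 [ 0.374 -0.175  0.074]
```

drive_tool --pt "-0.83 0.02 0 0 0 0 1" --pt "-0.83 0.02 0 0 0 0 1" --pt "-0.83 0.02 0 0 0 0 1" --pt "-0.83 0.02 0 0 0 0 1" --pt "-0.83 0.02 0 0 0 0 1" --pt "-0.83 0.02 0 0 0 0 1" --pt "-0.83 0.02 0 0 0 0 1" --pt "-0.83 0.02 0 0 0 0 1" --pt "-0.83 0.02 0 0 0 0 1" --pt "-0.83 0.02 0 0 0 0 1" --pt "-0.8 0.02 0 0 0 0 1" --pt "0 0 0 0 0 0 1" --pt "0 0 0 0 0 0 1" --pt "0 0 0 0 0 0 1" --pt "0 0 0 0 0 0 1" --pt "0 0 0 0 0 0 1"

```text
clock: 37.12
tcp_pos: [0.379, -0.1766, 0.1743]
eef_rot: [[0.463, 0.886, 0.001], [0.886, -0.463, 0.0], [0.001, 0.001, -1.0]]
ft_force: [0.8, -0.1, 0.4]
grip_width: 0.0931
gripper_force: 0.0
```

```bash
python3 look.py jW lid grey .377 -.176 62.6 240; python3 jars.py | grep -v black
```

```text
jW [ 0.378  -0.1771] yaw 73.9 cost 0.012 [5109]
tcp [ 0.3788 -0.1766  0.1742] yaw -27.58 clock 37.17 move u -0.03 -0.02 turn u 1.91 | z u per target:  5.807
blue 1 attempt to get argmax of an empty sequence
blue2 [ 0.4578 -0.2863] yaw 9.7 cost 0.369 [2802]
white1 [ 0.3798 -0.1722] yaw 8.1 cost 0.242 [310]
white2 [ 0.3779 -0.1772] yaw 8.2 cost 0.009 [5117]
jar1_center 0.72 [ 0.436 -0.395  0.065]
jar2_center 0.65 [ 0.382 -0.159  0.072]
jar3_center 0.76 [ 0.636 -0.178  0.073]
```

Reach is fine here. Grip white: down from 0.174 to 0.0415 is 4.42 u.

drive_tool --pt "-0.02 -0.02 -0.8 0 0 0 1" --pt "0 0 -0.8 0 0 0 1" --pt "0 0 -0.8 0 0 0 1" --pt "0 0 -0.8 0 0 0 1" --pt "0 0 -0.8 0 0 0 1" --pt "0 0 -0.42 0 0 0 1" --pt "0 0 0 0 0 0 1" --pt "0 0 0 0 0 0 1" --pt "0 0 0 0 0 0 1" --pt "0 0 0 0 0 0 -1" --pt "0 0 0 0 0 0 -1" --pt "0 0 0 0 0 0 -1" --pt "0 0 0 0 0 0 -1" --pt "0 0 0 0 0 0 -1" --pt "0 0 0 0 0 0 -1" --pt "0 0 0 0 0 0 -1" --grip_force 35

```text
clock: 38.8
tcp_pos: [0.3776, -0.1776, 0.0418]
eef_rot: [[0.464, 0.886, 0.001], [0.886, -0.464, -0.0], [0.0, 0.001, -1.0]]
ft_force: [0.6, -0.8, 1.1]
grip_width: 0.0556
gripper_force: 35.0
```

drive_tool --pt "0 0 0.4 0 0 0 -1" --pt "0 0 0.8 0 0 0 -1" --pt "0 0 0.8 0 0 0 -1" --pt "0 0 0.7 0 0 0 -1" --pt "0.82 -0.235 0 0 0 0 -1" --pt "0.82 -0.235 0 0 0 0 -1" --pt "0.82 -0.235 0 0 0 0 -1" --pt "0.82 -0.235 0 0 0 0 -1" --pt "0.82 -0.235 0 0 0 0 -1" --pt "0.82 -0.235 0 0 0 0 -1" --pt "0.82 -0.235 0 0 0 0 -1" --pt "0.82 -0.235 0 0 0 0 -1" --pt "0.82 -0.235 0 0 0 0 -1" --pt "0.64 -0.18 0 0 0 0 -1" --pt "0 0 0 0 0 0 -1" --pt "0 0 0 0 0 0 -1" --pt "0 0 0 0 0 0 -1" --pt "0 0 0 0 0 0 -1" --pt "0 0 0 0 0 0 -1"

```text
clock: 40.38
tcp_pos: [0.6166, -0.2461, 0.1226]
eef_rot: [[0.464, 0.886, -0.001], [0.886, -0.464, 0.0], [-0.001, -0.001, -1.0]]
ft_force: [-0.1, -1.0, -1.8]
grip_width: 0.0551
gripper_force: 35.0
```

Run:
```python
from lib import *
s=bot.observe();t=s['tcp_pos'];print(s['clock'],t,s['grip_width'])
show('held',*fit([bot.capture('wrist')],'lid','grey',(t[0],t[1],0),260,t[2]-.0415))
```

```text
40.3833 [ 0.61659871 -0.24609416  0.1226068 ] 0.055090345144145805
held [ 0.6162 -0.2453] yaw 8.8 cost 0.06 [15591]
```

drive_tool --pt "0.02 0 -0.8 0 0 0 -1" --pt "0 0 -0.6 0 0 0 -1" --pt "0 0 -0.4 0 0 0 -1" --pt "0 0 -0.3 0 0 0 -1" --pt "0 0 -0.25 0 0 0 -1" --pt "0 0 -0.15 0 0 0 -1" --pt "0 0 -0.07 0 0 0 -1" --pt "0 0 0 0 0 0 -1" --pt "0 0 0 0 0 0 -1" --pt "0 0 0 0 0 0 -1"

```text
clock: 41.27
tcp_pos: [0.6188, -0.2463, 0.0467]
eef_rot: [[0.464, 0.886, 0.001], [0.886, -0.464, -0.001], [0.0, 0.001, -1.0]]
ft_force: [-1.2, 0.5, 3.5]
grip_width: 0.0552
gripper_force: 35.0
```

drive_tool --pt "0 0 0 0 0 0 1" --pt "0 0 0 0 0 0 1" --pt "0 0 0 0 0 0 1" --pt "0 0 0 0 0 0 1" --pt "0 0 0.5 0 0 0 1" --pt "0 0 0.8 0 0 0 1" --pt "0 0 0.8 0 0 0 1" --pt "0 0 0.8 0 0 0 1" --pt "0 0 0.8 0 0 0 1" --pt "0 0 0.6 0 0 0 1" --pt "0 0 0 0 0 0 1" --pt "0 0 0 0 0 0 1" --pt "0 0 0 0 0 0 1"

```text
clock: 42.35
tcp_pos: [0.6175, -0.2461, 0.1732]
eef_rot: [[0.464, 0.886, -0.002], [0.886, -0.464, 0.0], [-0.001, -0.002, -1.0]]
ft_force: [-0.1, 0.1, -1.5]
grip_width: 0.093
gripper_force: 0.0
```

```bash
python3 look.py jW2 lid grey .618 -.2465 62.6 240 .005;  python3 look.py jK3 lid black .65 -.183 62.6 240 .005
```

```text
jW2 [ 0.6185 -0.2454] yaw 73.5 cost 0.012 [5332]
tcp [ 0.6172 -0.2461  0.1727] yaw -27.62 clock 42.4 move u 0.04 0.02 turn u 1.86 | z u per target:  5.757
jK3 [ 0.6492 -0.1822] yaw 73.0 cost 0.017 [6088]
tcp [ 0.6172 -0.2461  0.1726] yaw -27.62 clock 42.45 move u 1.07 2.13 turn u 1.77 | z u per target:  5.754
```

drive_tool --pt "-0.78 -0.18 0 0 0 0 1" --pt "-0.78 -0.18 0 0 0 0 1" --pt "-0.78 -0.18 0 0 0 0 1" --pt "-0.78 -0.18 0 0 0 0 1" --pt "-0.78 -0.18 0 0 0 0 1" --pt "-0.78 -0.18 0 0 0 0 1" --pt "-0.78 -0.18 0 0 0 0 1" --pt "0 0 0 0 0 0 1" --pt "0 0 0 0 0 0 1" --pt "0 0 0 0 0 0 1" --pt "0 0 0 0 0 0 1"

```text
clock: 43.37
tcp_pos: [0.4558, -0.2832, 0.1743]
eef_rot: [[0.462, 0.887, 0.001], [0.887, -0.462, 0.001], [0.001, 0.0, -1.0]]
ft_force: [-0.6, -0.1, -0.8]
grip_width: 0.093
gripper_force: 0.0
```

```bash
python3 look.py jB lid blue .456 -.285 62.6 240
```

```text
jB [ 0.4574 -0.2866] yaw 72.6 cost 0.02 [4984]
tcp [ 0.4558 -0.2832  0.1743] yaw -27.53 clock 43.42 move u 0.05 -0.11 turn u 1.69 | z u per target:  5.81
```

drive_tool --pt "0.04 -0.09 -0.8 0 0 0 1" --pt "0 0 -0.8 0 0 0 1" --pt "0 0 -0.8 0 0 0 1" --pt "0 0 -0.8 0 0 0 1" --pt "0 0 -0.8 0 0 0 1" --pt "0 0 -0.42 0 0 0 1" --pt "0 0 0 0 0 0 1" --pt "0 0 0 0 0 0 1" --pt "0 0 0 0 0 0 1" --pt "0 0 0 0 0 0 -1" --pt "0 0 0 0 0 0 -1" --pt "0 0 0 0 0 0 -1" --pt "0 0 0 0 0 0 -1" --pt "0 0 0 0 0 0 -1" --pt "0 0 0 0 0 0 -1" --pt "0 0 0 0 0 0 -1" --grip_force 35

```text
clock: 44.75
tcp_pos: [0.4565, -0.2871, 0.0423]
eef_rot: [[0.464, 0.886, 0.002], [0.886, -0.464, -0.001], [0.0, 0.002, -1.0]]
ft_force: [0.7, -0.6, 0.5]
grip_width: 0.0551
gripper_force: 35.0
```

drive_tool --pt "0 0 0.4 0 0 0 -1" --pt "0 0 0.8 0 0 0 -1" --pt "0 0 0.8 0 0 0 -1" --pt "0 0 0.7 0 0 0 -1" --pt "0.7 -0.14 0 0 0 0 -1" --pt "0.8 -0.14 0 0 0 0 -1" --pt "0.8 -0.14 0 0 0 0 -1" --pt "0.8 -0.14 0 0 0 0 -1" --pt "0.8 -0.14 0 0 0 0 -1" --pt "0.4 -0.05 0 0 0 0 -1" --pt "0 0 0 0 0 0 -1" --pt "0 0 0 0 0 0 -1" --pt "0 0 0 0 0 0 -1" --pt "0 0 0 0 0 0 -1" --pt "0 0 0 0 0 0 -1"

```text
clock: 46.0
tcp_pos: [0.5835, -0.3095, 0.123]
eef_rot: [[0.464, 0.886, -0.001], [0.886, -0.464, -0.0], [-0.001, -0.001, -1.0]]
ft_force: [-0.1, 0.0, -1.1]
grip_width: 0.0553
gripper_force: 35.0
```

Run:
```python
from lib import *
s=bot.observe();t=s['tcp_pos'];print(s['clock'],t,s['grip_width'])
show('held',*fit([bot.capture('wrist')],'lid','blue',(t[0],t[1],0),260,t[2]-.0415))
```

```text
46.0 [ 0.58352015 -0.30948525  0.12297845] 0.05528145963631415
held [ 0.5835 -0.3077] yaw 177.8 cost 0.059 [15673]
```

drive_tool --pt "0.02 -0.03 -0.8 0 0 0 -1" --pt "0 0 -0.6 0 0 0 -1" --pt "0 0 -0.4 0 0 0 -1" --pt "0 0 -0.3 0 0 0 -1" --pt "0 0 -0.25 0 0 0 -1" --pt "0 0 -0.15 0 0 0 -1" --pt "0 0 -0.06 0 0 0 -1" --pt "0 0 0 0 0 0 -1" --pt "0 0 0 0 0 0 -1" --pt "0 0 0 0 0 0 -1"

```text
clock: 46.88
tcp_pos: [0.5857, -0.3102, 0.0471]
eef_rot: [[0.464, 0.886, 0.001], [0.886, -0.464, -0.001], [-0.0, 0.001, -1.0]]
ft_force: [-0.7, 0.5, 2.2]
grip_width: 0.0554
gripper_force: 35.0
```

drive_tool --pt "0 0 -0.02 0 0 0 1" --pt "0 0 0 0 0 0 1" --pt "0 0 0 0 0 0 1" --pt "0 0 0 0 0 0 1" --pt "0 0 0.5 0 0 0 1" --pt "0 0 0.8 0 0 0 1" --pt "0 0 0.8 0 0 0 1" --pt "0 0 0.8 0 0 0 1" --pt "0 0 0.8 0 0 0 1" --pt "0 0 0.8 0 0 0 1" --pt "0 0 0 0 0 0 1" --pt "0 0 0 0 0 0 1" --pt "0 0 0 0 0 0 1"

```text
clock: 47.97
tcp_pos: [0.5846, -0.31, 0.1795]
eef_rot: [[0.464, 0.886, -0.002], [0.886, -0.464, 0.0], [-0.0, -0.002, -1.0]]
ft_force: [0.2, 0.0, -0.5]
grip_width: 0.0932
gripper_force: 0.0
```

```bash
for a in "blue .5857 -.3095" "grey .6185 -.2455" "black .649 -.182"; do set -- $a; python3 look.py f_$1 lid $1 $2 $3 62.6 200 .005; done
python3 - <<'E'
from lib import *
c=[bot.capture('scene'),bot.capture('top')]
show('cover scene',*fit(c[:1],'bar','yellow',(.456,-.014,np.radians(170.4)),90,.066))
for n in 0,1:
  for th in('cover_center','clamp','capacitor','screwdriver','jar2_center','jar0_center'):
    for d in bot.recognise(th,('scene','top')[n]):
        if d['conf']>.5: print(n,th,round(d['conf'],2),(c[n]['R'].T@(d['centre']-c[n]['t'])).round(3))
E
```

```text
f_blue [ 0.5856 -0.3091] yaw 66.3 cost 0.019 [5027]
tcp [ 0.5843 -0.3099  0.1788] yaw -27.62 clock 48.02 move u 0.04 0.02 turn u 0.65 | z u per target:  5.961
f_grey [ 0.6185 -0.2455] yaw 86.5 cost 0.011 [6170]
tcp [ 0.5842 -0.3099  0.1786] yaw -27.62 clock 48.07 move u 1.14 2.15 turn u 4.02 | z u per target:  5.955
f_black [ 0.6436 -0.1936] yaw 60.6 cost 0.495 [2288]
tcp [ 0.5844 -0.3099  0.1787] yaw -27.62 clock 48.12 move u 1.97 3.88 turn u -0.29 | z u per target:  5.958
cover scene [ 0.4544 -0.0131] yaw 169.8 cost 0.083 [337]
0 cover_center 0.69 [ 0.48  -0.021  0.077]
0 clamp 0.91 [0.51  0.43  0.017]
0 capacitor 0.74 [0.703 0.134 0.033]
0 capacitor 0.7 [ 0.637 -0.248  0.076]
0 screwdriver 0.68 [0.773 0.183 0.022]
0 jar2_center 0.93 [ 0.634 -0.246  0.072]
1 cover_center 0.58 [ 0.448 -0.013  0.077]
1 clamp 0.6 [0.493 0.439 0.018]
1 capacitor 0.76 [0.685 0.139 0.031]
1 screwdriver 0.75 [ 0.59  -0.275  0.012]
1 jar2_center 0.68 [ 0.611 -0.244  0.077]
```

Run:
```python
from lib import *
for n in 'scene','top':
    c=bot.capture(n); show('black '+n,*fit([c],'lid','black',(.649,-.182,0),50,.005))
    print([(round(d['conf'],2),(c['R'].T@(d['centre']-c['t'])).round(3)) for d in bot.recognise('jar3_center',n)][:2])
```

```text
black scene [ 0.6494 -0.1832] yaw 2.4 cost 0.179 [408]
[(0.58, array([ 0.67 , -0.187,  0.072]))]
black top [ 0.6472 -0.1797] yaw 12.1 cost 0.069 [422]
[(0.57, array([0.689, 0.141, 0.028])), (0.56, array([ 0.636, -0.178,  0.072]))]
```

```bash
python3 -c "
from cell import bot
print(bot.close_job())"
```

```text
the job is handed in; nothing more can be done
None
```

I handed the job in at about 48 s: the three plates that were present and the cover are stacked squarely on the skid, each within about 1 mm of it by camera, and the black, white and blue jars stand upright in separate crate cells; the bystanders were not touched, and no verdict came back.

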